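Clear the gauging bench, then gauge the guide tube and show the tip

TASK

Clear the gauging bench first: put the loose turned bush into the tray that holds the bushes and the loose pin into the tray that holds the pins. Then take the gauge by its handle, push its rod into the guide tube until the collar stops against the tube's mouth, draw it right out again, and present its tip for reading: finish while still holding the gauge level and still, with its tip a few centimetres above the middle of the white tile and the gauge touching nothing else. Leave the other things on the bench where they are.

Things in the scene. Friction and masses are not known exactly. Their poses are not given: they have to be found in the camera images.
- gauge: The depth gauge, plain steel, 185 mm long, 0.3 kg: a 16 mm square handle, a round collar 34 mm across, 8 mm thick, and beyond it a round rod 12 mm across, 85 mm long. Starts level in a wooden cradle, its axis 52 mm above the table. Origin: on the axis in the collar's rod-side face. y axis from handle to tip, z up. Along y: handle -100 to -8 mm, collar -8 to 0, tip +85.
- gauge_grip (a point): Point on the gauge's axis in the square handle, 40 mm behind the collar's rod-side face; grip here from above across the 16 mm handle (about 20 mm behind the centre of mass). Axes as gauge.
- gauge_collar (a point): Centre of the collar's rod-side face, the face that stops on the tube. Axes as gauge.
- gauge_tip (a point): Centre of the rod's tip end, 85 mm ahead of the collar face. Axes as gauge.
- cradle: Fixed wooden gauge cradle, base 60 x 190 x 10 mm. Two open-topped saddles, 44 mm wide, 10 mm thick, tops 59 mm or less above the table, hold the gauge 90 mm behind and 60 mm ahead of the collar face; the gauge lifts straight up out. Origin on the table below the collar face (within 3 mm along y); y axis as the gauge's.
- tube_mouth (a point): Centre of the open end of the fixed, level steel guide tube, 85 mm above the table. Tube 130 mm long, 40 mm outside, bore 17 mm (19 mm at the mouth). y axis points into the tube along its axis, z up. Its grey block, up to 66 mm wide, begins 50 mm behind the mouth; base plate 90 mm wide; a strap 75 mm behind the mouth reaches 114 mm above the table.
- tile (a point): Centre of the top face of the white reading tile, 65 x 65 mm, 45 mm above the table, on a fixed small dark stand. z up.
- bush_center (a point): Centre (half-way up) of the loose bush: plain steel ring standing on its end, 40 mm outside, 23 mm hole, 36 mm high, 0.12 kg. z up.
- pin_center (a point): Centre (half-way up) of the loose pin: steel, standing on its head, 50 mm high: head 30 mm across, 10 mm high, at the bottom, and a shank 18 mm across above it. 0.1 kg. z up.
- tray_bush: Fixed grey open tray 140 (x) x 160 (y) x 24 mm high, walls and floor 4 mm thick, with a row of three fixed bushes, 36 mm high, along its -y side (occupying y = -72 to -32 mm). Origin under its centre, on the table. The other tray looks the same apart from what stands in it.
- tray_bush_free (a point): Floor of the bush tray, middle of its free part (25 mm to +y from the tray's centre, 4 mm above the table).
- tray_pin: The same tray with a row of three pins, 50 mm high, standing along its -y side. Origin under its centre, on the table.
- tray_pin_free (a point): Floor of the pin tray, middle of its free part (25 mm to +y from the tray's centre, 4 mm above the table).
- jar: Bystander: amber glass jar, 68 mm across, 100 mm high. Origin under it.
- chuck_key: Bystander: dark T-shaped chuck key lying flat, cross bar 100 mm along its y, 96 mm shaft along its +x, 16 mm high. Origin under the bar's middle.
- wrench: Bystander: wrench lying flat. Origin under its middle.
- nut: Bystander: large dark hexagon nut lying flat, 36 mm across flats, 19 mm high. Origin under it.
- oil_can: Bystander: copper oil can with a tapering spout, 70 mm across, 130 mm high. Origin under it.
- brush: Bystander: hand brush lying flat. Origin under its middle.

How it is judged:
By the outcome, as a careful person would: the job done as asked, in the order asked, and still so for the second after the job is handed in, while the arm keeps its last pose, push and grip.
It also fails if it takes over 72 s, if anything falls off the work surface, if the arm or the gripper's body presses on something with over 40 N, if the wrist force passes 120 N, or if a joint passes its speed limit or range.

ROBOT

A 6-joint arm with a two-finger parallel gripper is mounted at the origin on the work surface. World frame = base frame: x ahead of the robot, y to its left, z up, the work surface at z = 0. Lengths are in m, angles in rad, forces in N, time in s.
With the tool pointing down it reaches from about 0.25 to 0.8 m from the base axis. Payload 3.9 kg.
Tool frame: the origin (TCP) lies on the mounting face of the last link; the fingertips stand 173 mm ahead of it and the grasp point (between the pads) lies 155 mm ahead of it; z points along the fingers, y is the line along which they close (so a half turn about z gives the same grasp; the last joint's range is limited). The gripper opens to 85 mm and grips with 20 to 120 N. Pads are 22 mm wide; open, the fingers measure 114 mm over their backs; the gripper's body (76 mm by 85 mm) begins 54 mm behind the grasp point. The pads swing forward as they close: fully open they stand 13 mm farther back than shut.
Start: joints at [-1.131, 0.26, -0.138, 1.173, 0, 1.571], TCP at [0.224, -0.475, 0.405] pointing down, gripper open.
Joint ranges: [-2.78, 2.78], [-0.83, 1.72], [-1.28, 1.37], [-1.9, 2.12], [-1.57, 1.48], [-3.14, 3.14]. Speed limits (rad/s): [2.57, 2.57, 3.14, 3.14, 3.14, 3.14].

INTERFACE

Orientations are given as a rotation vector (axis times angle).
In Python, from station import ctrl gives the robot as it stands. The module is installed in compiled form; this text tells all that it offers.
- The arm moves only by the shell command python3 -m inch 'ROWS' [FORCE]. ROWS is JSON, a list that holds one entry, the list of rows, each a list of 7 numbers: the shift along the tool's x, y, z in cm, then the turn, a rotation vector about the tool's x, y, z in rad, then the closure, from -1 (fully open) to 1 (shut), so that 0 is half open. A call has 1 to 10 rows; each row is the pose to reach, as a shift and turn from the pose commanded when the call began, along the tool's axes at that moment; what a row does not reach only later rows make up. A row lasts 1/12 s, in which the tool goes at most 41.7 mm and 7.16 degrees, less where a joint would pass 70% of its speed; a pose out of reach is approached as far as the arm can. A call with a gripper value outside its range is refused whole. The fingers move at their own pace and stop on an object; FORCE is the grip in N (left out, the last holds). Time passes only in rows, so rows that repeat a pose let the fingers close. It gives the time, the measured TCP pose, the force, the opening and the grip force at its end, in the units of the state.
- ctrl.sense(): the state, without advancing time (a new reading comes with each control period).
- ctrl.camera(name): name is "scene" or "top" or "wrist"; returns the picture (420x560x3 uint8, blue, green, red); there is no depth.
- ctrl.get_calibration(name): a dict with "fovy" (degrees; the focal length in pixels is half the picture's height over the tangent of half this angle, whatever the lens; pixels are square), "cx", "cy" (the principal point, pixels), "rvec" (rotation vector, rad) and "tvec" (3), from world to camera coordinates, as OpenCV has them; the wrist camera has in their place "T_tool_cam" (4x4, takes a point from camera to tool coordinates, whose origin is the TCP and whose axes are the flange's). Camera axes: x right, y down, z forward; pixel columns grow to the right and rows downward; lengths in m; the calibration is good to about 2 mm. A picture is of the moment at which its call begins: read the wrist's pose just before it. get_calibration takes no time and is no camera call.
- ctrl.close_job(): hands the job in; it is judged then, once.
The state is a dict: "clock": time; "joint_positions": joint angles; "qd": joint speeds; "tau": joint torques, N m; "tcp_pos": TCP position; "orientation": TCP orientation; "contact_force": force on the tool from outside, world axes, zero at the start; "torque": the same for the moment, N m; "gripper_width": finger opening in m; "gripper_force": force on a finger pad.
Only numpy, scipy, OpenCV 4.12 (cv2) and the standard library are available. Lean on these libraries where they do the work, as an engineer would, in place of code of your own. Each camera call takes 0.05 s, during which the arm holds its last target. There are 200 camera calls.

## Working session

There is one attempt and no reset: what is moved stays moved. The work goes in short steps, Python scripts to look and compute and a shell command to move; the robot and the scene stay as the last step left them, time stands still between calls to the robot, and variables do not carry over. Pictures are saved under pics/ and viewed, at most 10 in all, crops included, and the job is handed in when it is done.

```bash
mkdir -p pics; cat > h.py <<'E'
import numpy as np, cv2
from scipy.spatial.transform import Rotation as R
from station import ctrl
def cam(name):
    c=ctrl.get_calibration(name); f=210/np.tan(np.radians(c["fovy"])/2)
    if name=="wrist":
        s=ctrl.sense(); T=np.eye(4);T[:3,:3]=R.from_rotvec(s["orientation"]).as_matrix();T[:3,3]=s["tcp_pos"]
        M=T@np.array(c["T_tool_cam"]); return f,c["cx"],c["cy"],M[:3,:3],M[:3,3]
    Rm=R.from_rotvec(np.array(c["rvec"]).ravel()).as_matrix().T
    return f,c["cx"],c["cy"],Rm,-Rm@np.array(c["tvec"]).ravel()
def onplane(C,u,v,z):
    f,cx,cy,Rm,o=C; d=Rm@np.array([(u-cx)/f,(v-cy)/f,1]); return o+d*(z-o[2])/d[2]
def proj(C,p):
    f,cx,cy,Rm,o=C; q=Rm.T@(np.array(p)-o); return np.array([cx+f*q[0]/q[2],cy+f*q[1]/q[2]])
E
python3 - <<'E'
from h import *
for n in ["top","scene"]:
    C=cam(n); print(n,C[0],C[1:3],C[4].round(3),C[3].round(2).tolist()); im=ctrl.camera(n); cv2.imwrite(f"pics/{n}0.png",im)
s=ctrl.sense();print(s)
print(ctrl.get_calibration("wrist"))
E
```

```text
top 439.3782661196996 (284.7948803776633, 217.19104309817143) [ 0.446 -0.041  1.176] [[0.0, -1.0, 0.08], [-1.0, -0.0, 0.0], [-0.0, -0.08, -1.0]]
scene 400.91420939391236 (278.18538619213086, 209.22603922374108) [1.07  0.415 0.594] [[-0.67, 0.44, -0.6], [0.75, 0.39, -0.54], [0.0, -0.81, -0.59]]
{'clock': 0.1, 'joint_positions': array([-1.13100650e+00,  2.60577315e-01, -1.39257235e-01,  1.17271295e+00,
        5.47116376e-06,  1.57079365e+00]), 'qd': array([-1.80537255e-03, -1.56972767e-03,  1.68163915e-03, -1.15929594e-03,
        7.78975142e-04, -4.17833005e-05]), 'tau': array([-2.96076760e-04, -4.06509089e+01,  2.54527706e+01,  1.00478344e-02,
        2.49782880e-05,  1.80425053e-05]), 'tcp_pos': array([ 0.22338128, -0.47474833,  0.40396289]), 'orientation': array([-3.06427430e+00, -6.84897443e-01,  5.91295942e-04]), 'contact_force': array([ 0.23448576,  0.6662235 , -0.7091632 ]), 'torque': array([-0.03739463, -0.0502096 ,  0.02403783]), 'gripper_force': 0.0, 'gripper_width': 0.08572516106377126}
{'fovy': 64.35537247350616, 'cx': 276.2247982446194, 'cy': 203.86955230917047, 'T_tool_cam': array([[-9.35535524e-04, -9.49201496e-01, -3.14667513e-01,
         8.17772799e-02],
       [ 9.99999522e-01, -9.77613353e-04, -2.40985134e-05,
        -3.75108290e-05],
       [-2.84748818e-04, -3.14667385e-01,  9.49201957e-01,
         3.09167496e-02],
       [ 0.00000000e+00,  0.00000000e+00,  0.00000000e+00,
         1.00000000e+00]])}
```

View pics/top0.png

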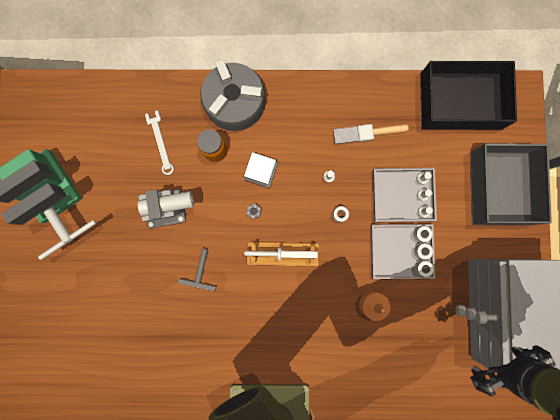

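View pics/scene0.png

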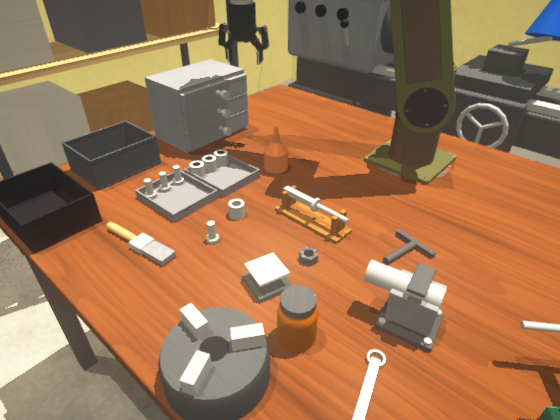

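The top view shows the loose bush at about (341,214), the loose pin at (329,176), the pin tray at (404,195) and the bush tray at (403,251). The tile is at (261,170), the gauge and cradle run along (245–318,254), and the tube's mouth is near (192,200), opening towards the right (-y). I'll enlarge the details next.

```bash
python3 - <<'E'
from h import *
im=cv2.imread("pics/top0.png")
a=cv2.resize(im[150:290,130:350],(792,504),interpolation=cv2.INTER_CUBIC)
cv2.imwrite("pics/z1.png",a)  # scale 3.6
im=cv2.imread("pics/scene0.png")
a=cv2.resize(im[170:350,180:460],(784,504),interpolation=cv2.INTER_CUBIC)
cv2.imwrite("pics/z2.png",a)  # scale 2.8
E
```

```text
(no output)
```

View pics/z1.png

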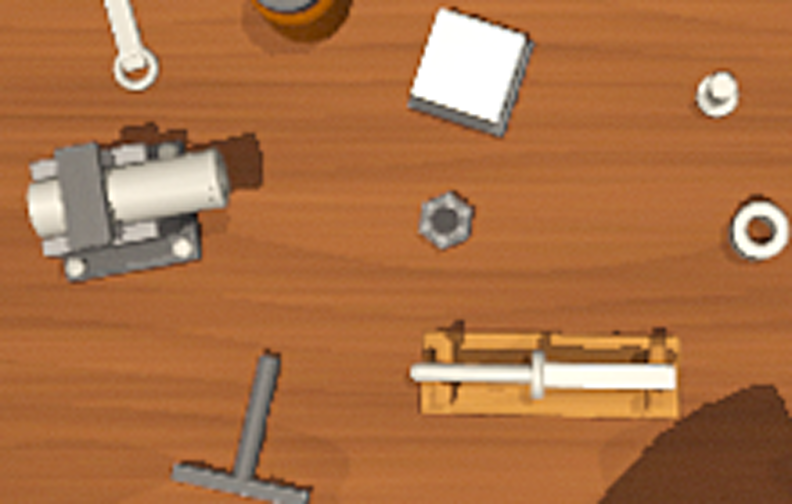

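View pics/z2.png

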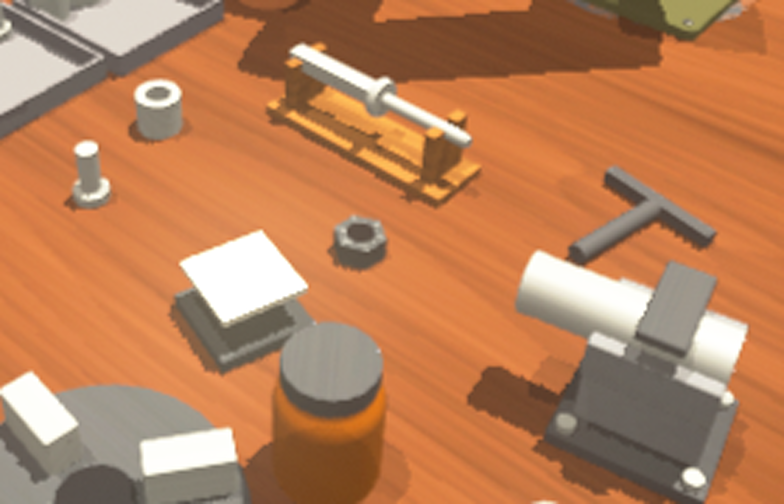

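The crops show the tube's mouth face at zoom-1 (≈220,178), opening to the right. The gauge runs from its tip at (411,372) to its handle end at (676,378), with the collar at (538,375), so the tip points to +y. The tile spans (410–530,10–135). Next I'll measure with masks.

```bash
python3 - <<'E'
from h import *
im=cv2.imread("pics/top0.png"); C=cam("top")
m=(im.min(2)>165).astype(np.uint8)
n,l,st,ce=cv2.connectedComponentsWithStats(m)
for i in range(1,n):
    x,y,w,h,a=st[i]
    if a<25 or y<140 or x>440 or x<130: continue
    pts=np.argwhere(l==i)[:,::-1].astype(np.float32); r=cv2.minAreaRect(pts)
    print(i,(x,y,w,h,a),ce[i].round(1),"rect",np.round(r[0],1),np.round(r[1],1),round(r[2],1))
P=lambda u,v,z:onplane(C,u,v,z)[:2].round(4)
z1=lambda x,y,z:P(130+x/3.6-.36,150+y/3.6-.36,z)
print("bush",P(341.5,213.8,.036),"pin",z1(722,86,.05))
print("gauge tip",z1(411,372,.055),"collar rodface",z1(531,375,.055),"handle end",z1(676,378,.055))
print("tube edges mouth", z1(216,148,.085),z1(228,205,.085), "rear",z1(28,185,.085),z1(36,236,.085))
print("tile",[z1(*q,.045) for q in [(443,8),(530,41),(500,122),(410,98)]])
g=[(375,170),(434,170),(434,222),(375,222)]
print("pintray",[P(*q,.024) for q in [(375,169.5),(435.5,169.5),(436,220.5),(375.5,221.5)]])
print("bushtray",[P(*q,.024) for q in [(372,225),(435,223.5),(435.5,278),(371.5,278)]])
print("traybush tops",[P(*q,.036) for q in [(425,234),(425,252),(425.5,269)]],"pins",[P(*q,.05) for q in [(427,175),(427,193),(427,210)]])
E
```

```text
94 (np.int32(244), np.int32(153), np.int32(32), np.int32(31), np.int32(644)) [259.7 167.7] rect [259.8 167.6] [25.3 25.3] 18.4
95 (np.int32(374), np.int32(169), np.int32(62), np.int32(53), np.int32(2425)) [400.8 195.4] rect [404.6 194.5] [52.  60.5] 89.0
98 (np.int32(324), np.int32(170), np.int32(11), np.int32(12), np.int32(83)) [329.1 175.7] rect [329.  175.5] [11. 10.] 90.0
100 (np.int32(425), np.int32(172), np.int32(6), np.int32(7), np.int32(38)) [427.5 175. ] rect [427.5 175. ] [6. 5.] 90.0
102 (np.int32(161), np.int32(191), np.int32(9), np.int32(5), np.int32(32)) [165.5 192.7] rect [165.2 192.7] [3.8 8.1] 80.5
103 (np.int32(160), np.int32(193), np.int32(32), np.int32(18), np.int32(396)) [175.2 201.7] rect [175.  201.6] [13.6 30.6] 81.3
105 (np.int32(138), np.int32(201), np.int32(10), np.int32(14), np.int32(116)) [142.5 207.3] rect [142.5 207.5] [13.  9.] 90.0
108 (np.int32(334), np.int32(206), np.int32(15), np.int32(16), np.int32(123)) [340.9 213.7] rect [341.  213.5] [15. 14.] 90.0
111 (np.int32(164), np.int32(212), np.int32(9), np.int32(5), np.int32(35)) [168.2 214. ] rect [16
[... 821 characters left out ...]
.1565]
gauge tip [0.4433 0.0647] collar rodface [ 0.4415 -0.0201] handle end [ 0.4397 -0.1224]
tube edges mouth [0.5982 0.1991] [0.5584 0.19  ] rear [0.5719 0.3291] [0.5364 0.3225]
tile [array([0.7067, 0.0452]), array([ 0.6826, -0.018 ]), array([0.6233, 0.0033]), array([0.6406, 0.0685])]
pintray [array([ 0.665, -0.278]), array([ 0.6655, -0.4383]), array([ 0.5299, -0.4364]), array([ 0.5268, -0.2775])]
bushtray [array([ 0.5175, -0.2682]), array([ 0.522 , -0.4336]), array([ 0.38  , -0.4316]), array([ 0.3794, -0.2652])]
traybush tops [array([ 0.4938, -0.403 ]), array([ 0.4473, -0.4019]), array([ 0.4036, -0.4023])] pins [array([ 0.646, -0.407]), array([ 0.5991, -0.406 ]), array([ 0.555, -0.405])]
```

```bash
python3 -m inch '[[[20,-4,0,0,0,-0.5,-1],[20,-4,0,0,0,-0.5,-1],[20,-4,0,0,0,-0.5,-1],[20,-4,0,0,0,-0.5,-1],[20,-4,0,0,0,-0.5,-1],[44.9,-9.3,8.4,0,0,-1.131,-1],[44.9,-9.3,8.4,0,0,-1.131,-1],[44.9,-9.3,8.4,0,0,-1.131,-1],[44.9,-9.3,8.4,0,0,-1.131,-1],[44.9,-9.3,8.4,0,0,-1.131,-1]]]'
```

```text
clock: 0.93
tcp_pos: [0.5462, -0.2324, 0.3384]
orientation: [-2.221, -2.221, 0.001]
contact_force: [0.8, -1.0, -0.6]
gripper_width: 0.0853
gripper_force: 0.0
```

```bash
python3 -m inch '[[[0,0,0,0,0,0,-1],[0,0,0,0,0,0,-1],[0,0,0,0,0,0,-1]]]'; python3 - <<'E'
from h import *
print(ctrl.sense()["orientation"])
cv2.imwrite("pics/w1.png",ctrl.camera("wrist")); np.save("c1.npy",np.array(cam("wrist"),dtype=object),allow_pickle=True)
E
```

```text
clock: 1.18
tcp_pos: [0.5446, -0.2339, 0.3389]
orientation: [-2.227, -2.213, 0.002]
contact_force: [-1.0, 0.3, 0.2]
gripper_width: 0.0853
gripper_force: 0.0
[-2.22743174e+00 -2.21329120e+00  1.97247949e-03]
```

View pics/w1.png

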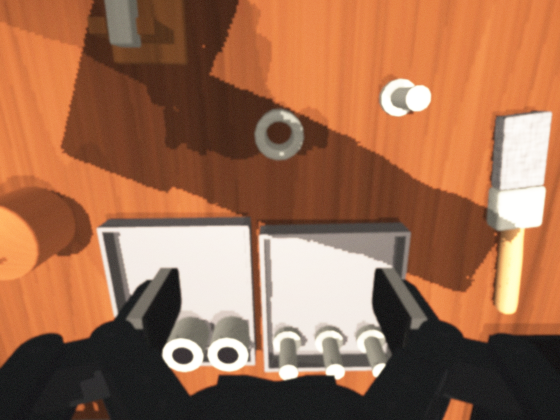

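The wrist view shows the bush ring at (279,134) and the pin with its head at (398,98) and shank top at (419,98). Both trays are visible, with front walls at y≈225–235 px.

```bash
python3 - <<'E'
from h import *
C=cam("wrist"); P=lambda u,v,z:onplane(C,u,v,z)[:2].round(4)
im=cv2.imread("pics/w1.png"); hsv=cv2.cvtColor(im,cv2.COLOR_BGR2HSV)
for nm,(x0,y0,x1,y1) in dict(bush=(245,100,315,170),pin=(375,70,440,125)).items():
    m=((hsv[y0:y1,x0:x1,1]<75)&(hsv[y0:y1,x0:x1,2]>70)).astype(np.uint8)
    n,l,st,ce=cv2.connectedComponentsWithStats(m); i=1+st[1:,4].argmax()
    c=max(cv2.findContours((l==i).astype(np.uint8),0,2)[0],key=cv2.contourArea)
    print(nm,st[i]+[x0,y0,0,0,0],cv2.minEnclosingCircle(c),"offs",x0,y0)
print("bush top",P(279,133,.036),"pin head",P(397,98,.01),"shank",P(420,98,.05))
print("bush hole bottom..", P(280,131,.036))
print("pin tray inner corners top",P(262,232,.024),P(409,229,.024),"bush tray",P(101,224,.024),P(250,222,.024))
E
```

```text
bush [ 255  109   49   51 1520] ((33.78059387207031, 33.683162689208984), 25.597658157348633) offs 245 100
pin [ 380   79   51   37 1415] ((30.0, 27.5), 25.401870727539062) offs 375 70
bush top [ 0.5475 -0.1837] pin head [ 0.6484 -0.1581] shank [ 0.6516 -0.1576]
bush hole bottom.. [ 0.5483 -0.1821]
pin tray inner corners top [ 0.5313 -0.275 ] [ 0.6668 -0.2731] bush tray [ 0.3839 -0.2658] [ 0.5206 -0.265 ]
```

```bash
python3 -m inch '[[[4.9,0.25,3,0,0,0,-1],[4.9,0.25,3,0,0,0,-1],[4.9,0.25,7,0,0,0,-1],[4.9,0.25,10.5,0,0,0,-1],[4.9,0.25,13,0,0,0,-1],[4.9,0.25,15,0,0,0,-1],[4.9,0.25,15.6,0,0,0,-1],[4.9,0.25,15.6,0,0,0,-1],[4.9,0.25,15.6,0,0,0,-0.4],[4.9,0.25,15.6,0,0,0,0.3]]]' 40; python3 -m inch '[[[0,0,0,0,0,0,0.4],[0,0,0,0,0,0,0.4],[0,0,0,0,0,0,0.4],[0,0,0,0,0,0,0.4],[0,0,0,0,0,0,0.4]]]'
```

```text
clock: 2.07
tcp_pos: [0.5485, -0.1858, 0.1853]
orientation: [2.227, 2.212, 0.002]
contact_force: [0.0, 0.4, 0.2]
gripper_width: 0.0639
gripper_force: 0.0
clock: 2.48
tcp_pos: [0.5484, -0.1853, 0.1853]
orientation: [2.226, 2.213, 0.001]
contact_force: [-0.7, -0.3, 6.1]
gripper_width: 0.0388
gripper_force: 39.8
```

```bash
python3 -m inch '[[[0,0,-3,0,0,0,0.4],[0,0,-7,0,0,0,0.4],[-3,-2,-9,0,0,0,0.4],[-6.3,-4.5,-9,0,0,0,0.4],[-9.5,-6.8,-9,0,0,0,0.4],[-12,-8.6,-9,0,0,0,0.4],[-13.7,-9.8,-9,0,0,0,0.4],[-13.7,-9.8,-9,0,0,0,0.4],[-13.7,-9.8,-9,0,0,0,0.4]]]'; python3 -m inch '[[[0,0,0,0,0,0,0.4]]]'
```

```text
clock: 3.23
tcp_pos: [0.4483, -0.3223, 0.274]
orientation: [2.23, 2.212, 0.001]
contact_force: [-0.0, -0.7, -1.7]
gripper_width: 0.0385
gripper_force: 41.0
clock: 3.32
tcp_pos: [0.4492, -0.3212, 0.2738]
orientation: [2.228, 2.214, 0.001]
contact_force: [0.4, -0.1, -1.1]
gripper_width: 0.0388
gripper_force: 41.0
```

```bash
python3 -m inch '[[[0,0,3.5,0,0,0,0.4],[0,0,6,0,0,0,0.4],[0,0,7.5,0,0,0,0.4],[0,0,8.1,0,0,0,0.4],[0,0,8.4,0,0,0,0.4],[0,0,8.4,0,0,0,0.4],[0,0,8.4,0,0,0,0.4]]]'; python3 -m inch '[[[0,0,0,0,0,0,-0.1],[0,0,0,0,0,0,-0.4],[0,0,0,0,0,0,-0.4],[0,0,0,0,0,0,-0.4],[0,0,-4,0,0,0,-0.4],[0,0,-8,0,0,0,-0.4],[0,0,-11,0,0,0,-0.4],[0,0,-13,0,0,0,-0.4],[0,0,-13,0,0,0,-0.4]]]'; python3 - <<'E'
from h import *
cv2.imwrite("pics/w2.png",ctrl.camera("wrist"))
E
```

```text
clock: 3.9
tcp_pos: [0.45, -0.3211, 0.1903]
orientation: [2.225, 2.215, 0.001]
contact_force: [1.2, -0.0, -2.1]
gripper_width: 0.0387
gripper_force: 41.0
clock: 4.65
tcp_pos: [0.4506, -0.3227, 0.3248]
orientation: [2.221, 2.208, 0.003]
contact_force: [0.1, -0.4, 1.1]
gripper_width: 0.0597
gripper_force: 0.0
```

View pics/w2.png

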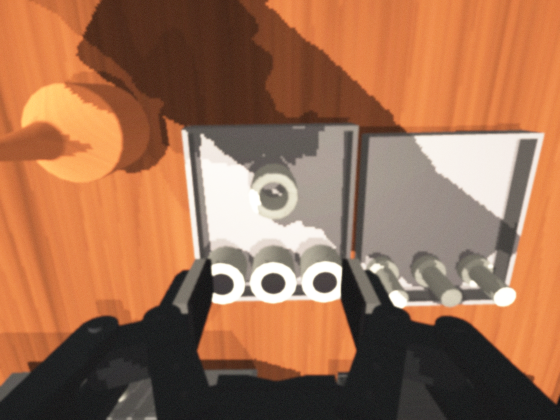

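The bush stands upright in the free part of its tray, at (273,190). Next is the pin.

```bash
python3 -m inch '[[[16.45,19.9,0,0,0,0,-0.4],[16.45,19.9,0,0,0,0,-0.4],[16.45,19.9,0,0,0,0,-0.4],[16.45,19.9,0,0,0,0,-0.4],[16.45,19.9,0,0,0,0,-0.4],[16.45,19.9,0,0,0,0,-0.4],[16.45,19.9,0,0,0,0,-0.4],[16.45,19.9,2,0,0,0,-0.4],[16.45,19.9,4,0,0,0,-0.4],[16.45,19.9,4,0,0,0,-0.4]]]'; python3 - <<'E'
from h import *
C=cam("wrist");im=ctrl.camera("wrist");cv2.imwrite("pics/w3.png",im)
print(ctrl.sense()["tcp_pos"],proj(C,[.65,-.158,.05]),proj(C,[.65,-.158,.01]))
E
```

```text
clock: 5.53
tcp_pos: [0.6469, -0.1573, 0.2733]
orientation: [-2.221, -2.209, 0.009]
contact_force: [-0.5, 0.2, -0.9]
gripper_width: 0.0597
gripper_force: 0.0
[ 0.64712955 -0.15771603  0.27540853] [283.62476379 232.22253075] [283.00648484 210.91138996]
```

View pics/w3.png

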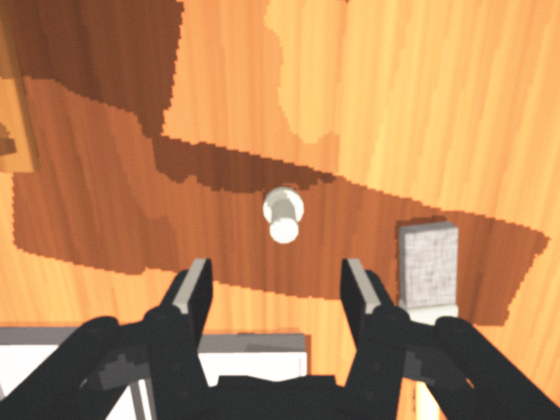

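The pin's top is at (284,231), as predicted. Descending to grip the shank.

```bash
python3 -m inch '[[[0,0.25,3,0,0,0,-0.4],[0,0.25,6,0,0,0,-0.4],[0,0.25,7.7,0,0,0,-0.4],[0,0.25,8.3,0,0,0,-0.4],[0,0.25,8.3,0,0,0,0.2],[0,0.25,8.3,0,0,0,0.8],[0,0.25,8.3,0,0,0,0.8],[0,0.25,8.3,0,0,0,0.8],[0,0.25,8.3,0,0,0,0.8],[0,0.25,8.3,0,0,0,0.8]]]' 40
```

```text
clock: 6.42
tcp_pos: [0.6523, -0.1585, 0.1985]
orientation: [2.226, 2.212, 0.002]
contact_force: [-0.8, -0.9, 6.4]
gripper_width: 0.0166
gripper_force: 39.4
```

```bash
python3 -m inch '[[[0,0,-3,0,0,0,0.8],[0,0,-6.5,0,0,0,0.8],[-3,-1,-8,0,0,0,0.8],[-6.5,-2,-8,0,0,0,0.8],[-10,-3.2,-8,0,0,0,0.8],[-13.5,-4.3,-8,0,0,0,0.8],[-16,-5.1,-8,0,0,0,0.8],[-17.3,-5.4,-8,0,0,0,0.8],[-17.3,-5.4,-8,0,0,0,0.8],[-17.3,-5.4,-8,0,0,0,0.8]]]'; python3 -m inch '[[[0,0,3,0,0,0,0.8],[0,0,5.5,0,0,0,0.8],[0,0,6.8,0,0,0,0.8],[0,0,7.3,0,0,0,0.8],[0,0,7.5,0,0,0,0.8],[0,0,7.5,0,0,0,0.8],[0,0,7.5,0,0,0,0.8]]]'
```

```text
clock: 7.25
tcp_pos: [0.5963, -0.3311, 0.2764]
orientation: [-2.229, -2.213, -0.001]
contact_force: [0.4, -0.1, -1.5]
gripper_width: 0.0166
gripper_force: 39.3
clock: 7.83
tcp_pos: [0.5967, -0.3286, 0.2026]
orientation: [-2.224, -2.217, -0.001]
contact_force: [-3.5, 2.2, 5.3]
gripper_width: 0.0164
gripper_force: 39.8
```

```bash
python3 -m inch '[[[0,0,0,0,0,0,0.5],[0,0,0,0,0,0,-0.1],[0,0,0,0,0,0,-0.2],[0,0,0,0,0,0,-0.2],[0,0,-4,0,0,0,-0.2],[0,0,-8,0,0,0,-0.2],[0,0,-11,0,0,0,-0.2],[0,0,-11,0,0,0,-0.2]]]'; python3 - <<'E'
from h import *
C=cam("wrist");im=ctrl.camera("wrist");cv2.imwrite("pics/w4.png",im)
E
python3 -m inch '[[[26,-15.5,0,0,0,0,-0.4],[26,-15.5,0,0,0,0,-0.4],[26,-15.5,0,0,0,0,-0.4],[26,-15.5,0,0,0,0,-0.4],[26,-15.5,0,0,0,0,-0.4],[26,-15.5,0,0,0,0,-0.4],[26,-15.5,0,0,0,0,-0.4],[26,-15.5,0,0,0,0,-0.4],[26,-15.5,0,0,0,0,-0.4],[26,-15.5,0,0,0,0,-0.4]]]'; python3 - <<'E'
from h import *
C=cam("wrist");im=ctrl.camera("wrist");cv2.imwrite("pics/w5.png",im);np.savez("c5.npz",f=C[0],cx=C[1],cy=C[2],R=C[3],o=C[4])
a=cv2.imread("pics/w4.png"); cv2.imwrite("pics/z3.png",np.hstack([cv2.resize(a,(240,180)),im[:,:]][0:0] or [np.vstack([cv2.resize(a,(240,180)),np.zeros((240,240,3),np.uint8)]),im]))
E
```

```text
clock: 8.5
tcp_pos: [0.5987, -0.3321, 0.3194]
orientation: [2.219, 2.206, 0.006]
contact_force: [1.3, -0.7, 0.6]
gripper_width: 0.0513
gripper_force: 0.0
clock: 9.38
tcp_pos: [0.443, -0.0697, 0.311]
orientation: [2.226, 2.216, -0.001]
contact_force: [-0.5, -0.5, 0.8]
gripper_width: 0.0596
gripper_force: 0.0
```

View pics/z3.png

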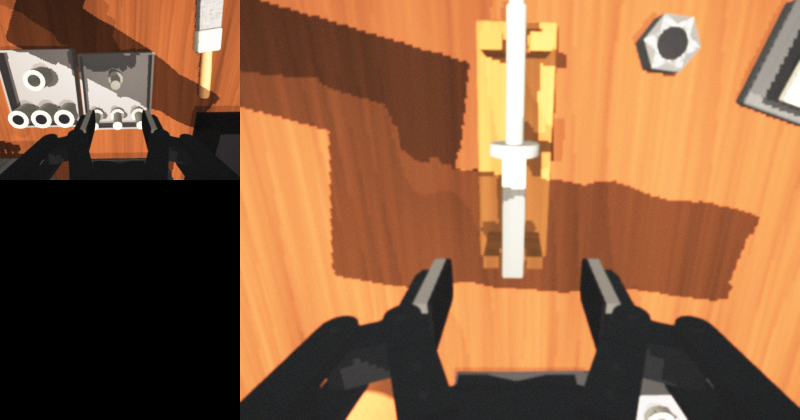

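The pin stands in its tray (inset, about (115,78)), and the bush is still in its own. The gauge's handle end is at w5 (273,278), the collar at (274,148), and the rod runs up to (276,0).

```bash
python3 - <<'E'
from h import *
d=np.load("c5.npz");C=(float(d['f']),float(d['cx']),float(d['cy']),d['R'],d['o'])
im=cv2.imread("pics/w5.png"); h=cv2.cvtColor(im,cv2.COLOR_BGR2HSV); m=(h[...,1]<60)&(h[...,2]>110)
for r in [5,30,60,90,120,130,136,139,142,145,148,154,158,165,190,210,230,250,265,272,275,278,281]:
    c=[k for k in range(240,312) if m[r,k]]
    if c:
        z=.058 if r<135 else .060
        a,b=onplane(C,c[0]-.5,r,z),onplane(C,c[-1]+.5,r,z); print(r,c[0],c[-1],((a+b)/2).round(4)[:2],"w",round(np.linalg.norm(b-a),4), onplane(C,274,r,.069)[1].round(4))
print(C[4])
E
```

```text
5 267 285 [0.4443 0.0604] w 0.0111 0.058
30 267 285 [0.4442 0.0473] w 0.0114 0.0455
60 266 284 [0.4435 0.0308] w 0.0117 0.0298
90 266 283 [0.4431 0.0134] w 0.0113 0.0133
120 266 282 [ 0.4427 -0.005 ] w 0.011 -0.0042
130 266 283 [ 0.4429 -0.0114] w 0.0118 -0.0102
136 266 282 [ 0.4426 -0.015 ] w 0.0111 -0.0139
139 266 283 [ 0.4429 -0.0169] w 0.0117 -0.0157
142 256 294 [ 0.4432 -0.0189] w 0.0255 -0.0176
145 250 298 [ 0.4425 -0.0208] w 0.0322 -0.0195
148 250 298 [ 0.4425 -0.0228] w 0.0323 -0.0214
154 250 297 [ 0.4422 -0.0267] w 0.0318 -0.0252
158 259 290 [ 0.4428 -0.0294] w 0.0213 -0.0277
165 262 285 [ 0.4421 -0.0341] w 0.0161 -0.0323
190 263 284 [ 0.442  -0.0515] w 0.0151 -0.0489
210 262 284 [ 0.4415 -0.066 ] w 0.0161 -0.0629
230 262 283 [ 0.441  -0.0812] w 0.0157 -0.0774
250 263 283 [ 0.4412 -0.0969] w 0.0153 -0.0925
265 262 282 [ 0.4404 -0.1092] w 0.0155 -0.1043
272 262 282 [ 0.4403 -0.1151] w 0.0157 -0.1099
275 262 282 [ 0.4403 -0.1176] w 0.0157 -0.1123
[0.44408383 0.01166034 0.28006825]
```

```bash
python3 -m inch '[[[1.1,-0.1,3,0,0,0.018,-0.4],[1.1,-0.1,6,0,0,0.018,-0.4],[1.1,-0.1,8,0,0,0.018,-0.4],[1.1,-0.1,8,0,0,0.018,-0.4],[1.1,-0.1,8,0,0,0.018,-0.4]]]'; python3 - <<'E'
from h import *
P=[]
for i in range(4): ctrl.camera("top"); s=ctrl.sense(); P.append(np.r_[s["tcp_pos"],s["orientation"]]); print(P[-1].round(4))
C=cam("wrist");im=ctrl.camera("wrist");cv2.imwrite("pics/w6.png",im)
h=cv2.cvtColor(im,cv2.COLOR_BGR2HSV); m=(h[...,1]<60)&(h[...,2]>110)
for r in range(20,420,20):
    c=[k for k in range(235,320) if m[r,k]]
    if c: a,b=onplane(C,c[0]-.5,r,.06),onplane(C,c[-1]+.5,r,.06); print(r,c[0],c[-1],((a+b)/2).round(4)[:2],"w",round(np.linalg.norm(b-a),4))
E
```

```text
clock: 9.85
tcp_pos: [0.4424, -0.0599, 0.2305]
orientation: [-2.248, -2.191, 0.003]
contact_force: [1.1, 0.9, 1.5]
gripper_width: 0.0598
gripper_force: 0.0
[ 4.4310e-01 -5.9900e-02  2.3160e-01  2.2495e+00  2.1928e+00 -2.0000e-04]
[ 4.4340e-01 -5.9800e-02  2.3230e-01  2.2482e+00  2.1921e+00  1.7000e-03]
[ 0.4435 -0.0596  0.2326  2.2474  2.1918  0.0027]
[ 0.4434 -0.0595  0.2328  2.247   2.1919  0.003 ]
20 254 282 [0.4443 0.048 ] w 0.011
40 254 282 [0.4441 0.0412] w 0.0112
60 254 282 [0.4438 0.0341] w 0.0114
80 255 281 [0.4436 0.0267] w 0.0108
100 255 281 [0.4433 0.0191] w 0.011
120 255 281 [0.4431 0.0112] w 0.0112
140 256 282 [0.4432 0.003 ] w 0.0114
160 257 282 [ 0.4431 -0.0055] w 0.0112
180 257 282 [ 0.4429 -0.0143] w 0.0114
200 235 304 [ 0.4426 -0.0235] w 0.0312
220 252 286 [ 0.442 -0.033] w 0.0159
240 254 285 [ 0.4419 -0.043 ] w 0.0149
260 254 285 [ 0.4416 -0.0533] w 0.0152
280 255 286 [ 0.4418 -0.0642] w 0.0155
300 255 286 [ 0.4414 -0.0754] w 0.0158
320 256 286 [ 0.4413 -0.0873] w 0.0157
340 256 285 [ 0.4406 -0.0996] w 0.0155
360 257 285 [ 0.4405 -0.1125] w 0.0154
```

```bash
python3 -m inch '[[[0.1,-0.17,1.4,0,0,0,-0.4],[0.1,-0.17,2.4,0,0,0,-0.4],[0.1,-0.17,2.6,0,0,0,-0.4],[0.1,-0.17,2.6,0,0,0,0.2],[0.1,-0.17,2.6,0,0,0,0.5],[0.1,-0.17,2.6,0,0,0,0.8],[0.1,-0.17,2.6,0,0,0,0.8],[0.1,-0.17,2.6,0,0,0,0.8],[0.1,-0.17,2.6,0,0,0,0.8],[0.1,-0.17,2.6,0,0,0,0.8]]]' 90; python3 - <<'E'
from h import *
for i in range(2): ctrl.camera("top"); s=ctrl.sense(); print(s["tcp_pos"].round(4),s["orientation"].round(4),s["contact_force"].round(1),s["torque"].round(2),s["gripper_width"].round(4),s["gripper_force"].round(1))
E
```

```text
clock: 10.93
tcp_pos: [0.4409, -0.0579, 0.2064]
orientation: [2.247, 2.194, 0.002]
contact_force: [-0.6, 0.2, 4.9]
gripper_width: 0.0147
gripper_force: 87.8Traceback (most recent call last):
  File "<stdin>", line 2, in <module>
AttributeError: 'float' object has no attribute 'round'
```

```bash
python3 -m inch '[[[0,0,-1,0,0,0,0.8],[0,0,-3,0,0,0,0.8],[0,0,-6,0,0,0,0.8],[0,0,-9,0,0,0,0.8],[2,0.5,-12,0,0,-0.03,0.8],[4.5,1.5,-13,0,0,-0.08,0.8],[8,2.5,-13,0,0,-0.12,0.8],[11.5,4,-13,0,0,-0.16,0.8],[15,5.2,-13,0,0,-0.18,0.8],[18,6.3,-13,0,0,-0.18,0.8]]]' ; python3 -m inch '[[[2,0.7,0,0,0,0,0.8],[3,1.1,0,0,0,0,0.8],[3,1.1,0,0,0,0,0.8],[3,1.1,0,0,0,0,0.8],[3,1.1,0,0,0,0,0.8],[3,1.1,0,0,0,0,0.8]]]'; python3 - <<'E'
from h import *
for i in range(3): ctrl.camera("top"); s=ctrl.sense(); print(s["tcp_pos"].round(4),s["orientation"].round(4),s["contact_force"].round(1),s["torque"].round(2),s["gripper_width"],s["gripper_force"])
C=cam("wrist");im=ctrl.camera("wrist");cv2.imwrite("pics/w7.png",im);np.savez("c7.npz",f=C[0],cx=C[1],cy=C[2],R=C[3],o=C[4])
E
```

```text
clock: 11.82
tcp_pos: [0.5079, 0.1226, 0.3352]
orientation: [-2.04, -2.389, -0.0]
contact_force: [0.6, -0.4, -2.8]
gripper_width: 0.0143
gripper_force: 88.4
clock: 12.32
tcp_pos: [0.5134, 0.1507, 0.3352]
orientation: [-2.043, -2.386, 0.002]
contact_force: [0.9, -0.2, -2.7]
gripper_width: 0.0143
gripper_force: 88.3
[0.5135 0.1507 0.3354] [-2.0435e+00 -2.3860e+00  1.3000e-03] [-0.9  0.  -3. ] [ 0.05  0.05 -0.05] 0.014595461855831523 88.29016327857971
[0.5136 0.1508 0.3355] [ 2.0435e+00  2.3861e+00 -6.0000e-04] [-0.3  0.5 -3.6] [-0.02 -0.01  0.06] 0.014545955828776248 88.29050660133362
[0.5137 0.151  0.3355] [ 2.0433e+00  2.3863e+00 -4.0000e-04] [-0.1 -0.7 -4.3] [ 0.01  0.   -0.04] 0.0146144993471591 88.29046726226807
```

View pics/w7.png

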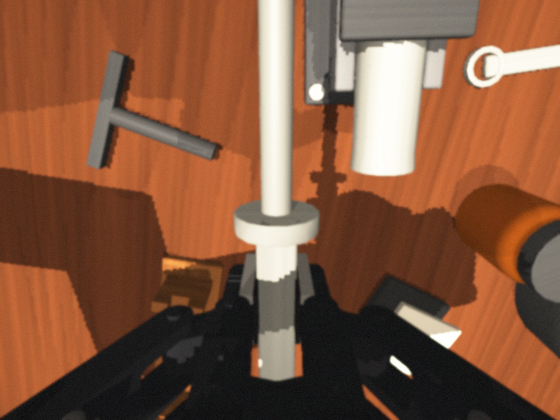

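The wrist view shows the tube's bright part from about (354,165)/(414,168) at the mouth rim (lowest row ~173) up to the strap at row 40. The gauge's rod runs beside it at columns 260–292, and the collar is at row ~215.

```bash
cat > tube.py <<'E'
from h import *
d=np.load("c7.npz");C=(float(d['f']),float(d['cx']),float(d['cy']),d['R'],d['o'])
f,cx,cy,Rm,o=C
im=cv2.imread("pics/w7.png"); h=cv2.cvtColor(im,cv2.COLOR_BGR2HSV)
ray=lambda u,v:(lambda q:q/np.linalg.norm(q))(Rm@np.array([(u-cx)/f,(v-cy)/f,1]))
m=(h[...,1]<75)&(h[...,2]>125)
def run(r,a,b):
    c=[k for k in range(a,b) if m[r,k]]; return c[0]-.5,c[-1]+.5
def axis(rows,a,b,z,rad):
    pts=[]
    for r in rows:
        l,q=run(r,a,b); d1,d2=ray(l,r),ray(q,r); n=(d1+d2); p=o+n*(z-o[2])/n[2]; pts.append(p); print(r,l,q,p.round(4), "rad",(np.linalg.norm(p-o)*np.sin(np.arccos(d1@d2)/2)).round(4))
    pts=np.array(pts); dr=np.polyfit(pts[:,1],pts[:,0],1); print("dx/dy",dr[0],"yaw",np.degrees(-np.arctan(dr[0]))); return dr
print("tube");t=axis(range(52,160,12),345,424,.085,.02)
for u in (375,384,393):
    rr=[r for r in range(140,200) if m[r,u]]; p=onplane(C,u,rr[-1]+.5,.105); print("rim",u,rr[-1],p.round(4))
print("rod");z=ctrl.sense()["tcp_pos"][2]-.155;g=axis(range(10,190,20),240,310,z,.006)
print("handle");g=axis(range(255,300,15),240,310,z,.006)
rr=[(u,[r for r in range(190,215) if m[r,u]][:1]) for u in (245,250,255,297,302,310)]; print(rr,[onplane(C,u,r[0],z+.010)[:2].round(4) for u,r in rr if r])
print("tube x at y=.1945",np.polyval(t,.1945),"tcp",ctrl.sense()["tcp_pos"])
E
python3 tube.py
```

```text
tube
52 344.5 423.5 [0.5619 0.2643 0.085 ] rad 0.0227
64 344.5 423.5 [0.5636 0.2578 0.085 ] rad 0.0229
76 344.5 423.5 [0.5653 0.2511 0.085 ] rad 0.0231
88 344.5 423.5 [0.567  0.2444 0.085 ] rad 0.0234
100 354.5 419.5 [0.5709 0.2378 0.085 ] rad 0.0194
112 353.5 418.5 [0.5721 0.2306 0.085 ] rad 0.0196
124 353.5 417.5 [0.5737 0.2233 0.085 ] rad 0.0195
136 353.5 416.5 [0.5754 0.2158 0.085 ] rad 0.0194
148 352.5 414.5 [0.5764 0.2081 0.085 ] rad 0.0193
dx/dy -0.27340007979789877 yaw 15.290992799715028
rim 375 175 [0.5692 0.1932 0.105 ]
rim 384 175 [0.5746 0.194  0.105 ]
rim 393 175 [0.5801 0.1948 0.105 ]
rod
10 257.5 292.5 [0.4977 0.2568 0.1806] rad 0.0057
30 258.5 308.5 [0.5013 0.2514 0.1806] rad 0.0083
50 258.5 309.5 [0.5025 0.2454 0.1806] rad 0.0086
70 258.5 309.5 [0.5035 0.2392 0.1806] rad 0.0088
90 259.5 309.5 [0.5047 0.2327 0.1806] rad 0.0088
110 259.5 291.5 [0.5026 0.2256 0.1806] rad 0.0057
130 259.5 291.5 [0.5037 0.2186 0.1806] rad 0.0058
150 260.5 291.5 [0.505  0.2114 0.1806] rad 0.0058
170 260.5 291.5 [0.5062 0.2039 0.1806] rad 0.0059
dx/dy -0.11446473310298114 yaw 6.529926327730409
handle
255 254.5 296.5 [0.5114 0.1686 0.1806] rad 0.0086
270 255.5 295.5 [0.5125 0.1617 0.1806] rad 0.0084Traceback (most recent call last):
  File "tube.py", line 18, in <module>
    print("handle");g=axis(range(255,300,15),240,310,z,.006)
                      ~~~~^^^^^^^^^^^^^^^^^^^^^^^^^^^^^^^^^^
  File "tube.py", line 12, in axis
    l,q=run(r,a,b); d1,d2=ray(l,r),ray(q,r); n=(d1+d2); p=o+n*(z-o[2])/n[2]; pts.append(p); print(r,l,q,p.round(4), "rad",(np.linalg.norm(p-o)*np.sin(np.arccos(d1@d2)/2)).round(4))
        ~~~^^^^^^^
  File "tube.py", line 8, in run
    c=[k for k in range(a,b) if m[r,k]]; return c[0]-.5,c[-1]+.5
                                                ~^^^
IndexError: list index out of range
```

```bash
cat > tube.py <<'E'
from h import *
def load(n):
    d=np.load(n); return (float(d['f']),float(d['cx']),float(d['cy']),d['R'],d['o'])
def axisline(C,m,rows,c0,z,ref):
    f,cx,cy,Rm,o=C
    ray=lambda u,v:(lambda q:q/np.linalg.norm(q))(Rm@np.array([(u-cx)/f,(v-cy)/f,1]))
    L,Q=[],[]
    for r in rows:
        a=b=c0
        while m[r,a-1]: a-=1
        while m[r,b+1]: b+=1
        L.append((a-.5,r));Q.append((b+.5,r))
    L,Q=[(lambda p,k:[q for q in p if abs(np.polyval(k,q[1])-q[0])<1.5])(p,np.polyfit([q[1] for q in p],[q[0] for q in p],1)) for p in (L,Q)]
    n1,n2=[np.linalg.svd(np.array([ray(*q) for q in p]))[2][2] for p in (L,Q)]
    if n1@n2<0: n2=-n2
    half=np.arccos(n1@n2)/2; n=n1+n2
    d=np.cross(n1,n2); d/=np.linalg.norm(d); d*=np.sign(d[1])
    for y in ref: # n.(p-o)=0 at y,z
        x=o[0]-(n[1]*(y-o[1])+n[2]*(z-o[2]))/n[0]; print("  y",y,"x",round(x,4))
    dist=np.linalg.norm(np.cross(np.array([x,y,z])-o,d)); print("  n",len(L),len(Q),"rad",(dist*np.sin(half)).round(4),"slope plane yaw",np.degrees(np.arctan(n[1]/n[0])).round(2),"dir",d.round(4))
if __name__=="__main__":
    C=load("c7.npz"); im=cv2.imread("pics/w7.png"); h=cv2.cvtColor(im,cv2.COLOR_BGR2HSV)
    m=(h[...,1]<75)&(h[...,2]>125)
    m2=(h[...,1]<75)&(h[...,2]>150)
    print(h[70,340:430:4].tolist())
    print("tube");axisline(C,m2,range(98,156,4),385,.085,(.1945,.24))
    axisline(C,m2,range(48,156,4),385,.085,(.1945,.24))
    s=ctrl.sense(); z=s["tcp_pos"][2]-.155
    print("rod");axisline(C,m2,list(range(5,24,3))+list(range(108,190,6)),275,z,(.151,.191,.276))
    print("tcp",s["tcp_pos"],"tool yaw",np.degrees(2*np.arctan2(s["orientation"][1],s["orientation"][0])))
    for u in (240,250,300,310):
        r=[r for r in range(190,215) if m[r,u]][0]; print("collar",u,r,onplane(C,u,r,z+.010).round(4))
E
python3 tube.py
```

```text
[[21, 19, 232], [19, 19, 231], [17, 20, 228], [20, 22, 205], [23, 35, 132], [22, 38, 193], [22, 33, 225], [23, 24, 238], [24, 17, 246], [25, 13, 250], [23, 9, 253], [25, 6, 254], [25, 6, 254], [24, 5, 254], [24, 5, 254], [21, 7, 254], [25, 11, 252], [23, 13, 250], [24, 17, 247], [25, 20, 239], [19, 32, 224], [20, 35, 153], [18, 22, 227]]
tube
  y 0.1945 x 0.5787
  y 0.24 x 0.571
  n 15 15 rad 0.0191 slope plane yaw 9.62 dir [-0.1231  0.9831 -0.1354]
  y 0.1945 x 0.5784
  y 0.24 x 0.5711
  n 25 3 rad 0.0193 slope plane yaw 9.11 dir [-1.584e-01  9.874e-01  3.000e-04]
rod
  y 0.151 x 0.5141
  y 0.191 x 0.5078
  y 0.276 x 0.4944
  n 21 21 rad 0.0054 slope plane yaw 8.94 dir [-0.1555  0.9876 -0.02  ]
tcp [0.51378449 0.15108006 0.33555474] tool yaw 98.86295519905109Traceback (most recent call last):
  File "tube.py", line 32, in <module>
    r=[r for r in range(190,215) if m[r,u]][0]; print("collar",u,r,onplane(C,u,r,z+.010).round(4))
      ~~~~~~~~~~~~~~~~~~~~~~~~~~~~~~~~~~~~~^^^
IndexError: list index out of range
```

The tube's axis passes (0.5785, 0.194) with yaw ≈9.2°; both the size and the axis line agree with the spec and the top view. The gauge in hand has yaw 8.9°. Moving to pre-insert, with the tip 30 mm before the mouth.

```bash
python3 -m inch '[[[-3,2,0,0,0,0,0.8],[-6,3.6,0,0,0,0,0.8],[-9,5.3,0,0,0,0,0.8],[-11.5,6.8,1,0,0,0,0.8],[-12.2,7.1,3,0,0,0,0.8],[-12.2,7.1,6,0,0,0,0.8],[-12.2,7.1,8.5,0,0,0,0.8],[-12.2,7.1,9.6,0,0,0,0.8],[-12.2,7.1,9.6,0,0,0,0.8],[-12.2,7.1,9.6,0,0,0,0.8]]]';python3 - <<'E'
from h import *
for n in ("top","scene"): cv2.imwrite(f"pics/{n}2.png",ctrl.camera(n))
for i in range(3): ctrl.camera("top"); s=ctrl.sense(); print(s["tcp_pos"].round(4),np.degrees(2*np.arctan2(s["orientation"][1],s["orientation"][0])).round(2),s["orientation"][2].round(4),s["contact_force"].round(1))
tcp=s["tcp_pos"]; y=np.radians(9.2); d=np.array([-np.sin(y),np.cos(y),0])
for n in ("top","scene"):
    C=cam(n); g=np.r_[tcp[:2],tcp[2]-.155]
    print(n,"tip",proj(C,g+.125*d),"mouth",proj(C,[.5785,.1942,.085]),"collar",proj(C,g+.04*d))
a=cv2.imread("pics/top2.png")[160:240,150:290]; b=cv2.imread("pics/scene2.png")
C=cam("scene"); q=proj(C,[.5785,.1942,.085]).astype(int); print(q); x0,y0=q[0]-70,q[1]-50
b=b[y0:y0+80,x0:x0+140]
cv2.imwrite("pics/z4.png",np.vstack([cv2.resize(t,(700,296),interpolation=cv2.INTER_CUBIC) for t in (cv2.resize(a,(140,60)) if 0 else a[10:69],b[10:69])])); print("scene crop",x0,y0+10,"top crop",150,170)
E
```

```text
clock: 13.35
tcp_pos: [0.6029, 0.0423, 0.2395]
orientation: [-2.041, -2.387, 0.001]
contact_force: [0.5, 0.7, -2.7]
gripper_width: 0.0145
gripper_force: 88.5
[0.6041 0.0427 0.2415] 98.95 0.0043 [-0.2  0.3 -2.9]
[0.604  0.0427 0.2415] 98.96 0.0043 [ 0.3  0.2 -3.1]
[0.6038 0.0427 0.2413] 98.95 0.0038 [-0.   0.3 -3.3]
top tip [202.65366837 196.42874454] mouth [191.45310797 198.57803626] collar [236.30820849 191.1314572 ]
scene tip [353.58687596 263.91761671] mouth [368.50969541 270.26471519] collar [312.34376292 247.03539558]
[368 270]
scene crop 298 230 top crop 150 170
```

View pics/z4.png

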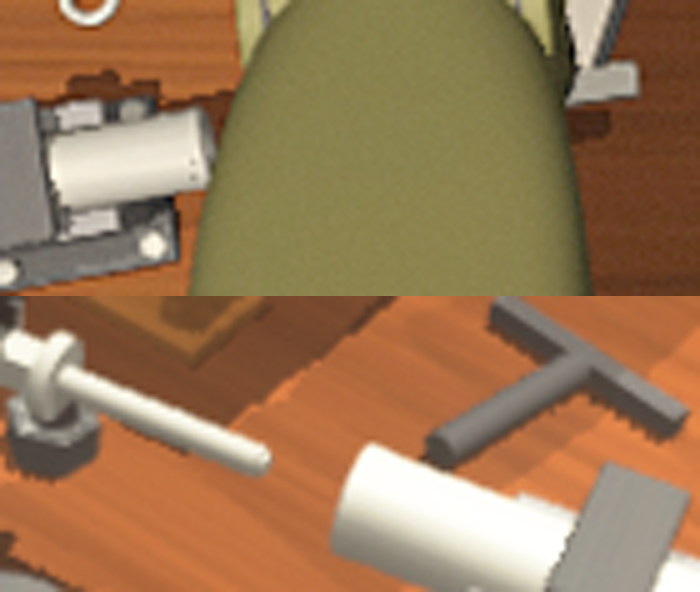

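The scene crop shows the rod's tip at crop (262,460), in line with the mouth centre at about (353,498), which matches the predicted mouth pixel (368.5,270.3). I'll advance gently and watch the force.

```bash
python3 -m inch '[[[0,0,0,0,0,0,0.8],[0,0,0,0,0,0,0.8],[0,0,0,0,0,0,0.8]]]' | head -4; python3 -m inch '[[[0.8,0,0,0,0,0,0.8],[1.6,0,0,0,0,0,0.8],[2.4,0,0,0,0,0,0.8],[2.8,0,0,0,0,0,0.8],[2.8,0,0,0,0,0,0.8]]]'; python3 - <<'E'
from h import *
s=ctrl.sense(); print(s["tcp_pos"].round(4),s["orientation"].round(4))
cv2.imwrite("pics/s3.png",cv2.resize(ctrl.camera("scene")[230:300,298:438],(700,350),interpolation=cv2.INTER_CUBIC))
E
```

```text
clock: 13.85
tcp_pos: [0.6031, 0.0425, 0.2399]
orientation: [2.041, 2.387, 0.001]
contact_force: [-0.3, 0.3, -3.4]
clock: 14.27
tcp_pos: [0.5984, 0.0715, 0.2393]
orientation: [-2.039, -2.389, -0.0]
contact_force: [-0.2, -0.6, -3.7]
gripper_width: 0.0143
gripper_force: 88.5
[0.5984 0.0715 0.2393] [-2.0390e+00 -2.3894e+00 -2.0000e-04]
```

```bash
python3 -m inch '[[[0.4,0,0,0,0,0,0.8],[0.8,0,0,0,0,0,0.8],[1.2,0,0,0,0,0,0.8],[1.6,0,0,0,0,0,0.8],[2.0,0,0,0,0,0,0.8],[2.0,0,0,0,0,0,0.8]]]'; python3 -m inch '[[[0.4,0,0,0,0,0,0.8],[0.8,0,0,0,0,0,0.8],[1.0,0,0,0,0,0,0.8],[1.0,0,0,0,0,0,0.8]]]'; python3 -c "
from h import *
s=ctrl.sense();print(s['torque'].round(2),s['orientation'].round(4))"
```

```text
clock: 14.82
tcp_pos: [0.5954, 0.0906, 0.2394]
orientation: [-2.04, -2.388, -0.0]
contact_force: [0.3, 0.6, -3.6]
gripper_width: 0.0142
gripper_force: 88.5
clock: 15.15
tcp_pos: [0.5939, 0.1002, 0.2394]
orientation: [-2.041, -2.388, -0.0]
contact_force: [-0.2, -0.5, -3.6]
gripper_width: 0.0143
gripper_force: 88.5
[-0.06  0.    0.02] [-2.0408e+00 -2.3883e+00 -2.0000e-04]
```

```bash
python3 -m inch '[[[0.6,0,0,0,0,0,0.8],[1.2,0,0,0,0,0,0.8],[1.8,0,0,0,0,0,0.8],[2.4,0,0,0,0,0,0.8],[2.4,0,0,0,0,0,0.8]]]'; python3 -m inch '[[[0.5,0,0,0,0,0,0.8],[1.0,0,0,0,0,0,0.8],[1.5,0,0,0,0,0,0.8],[2.0,0,0,0,0,0,0.8],[2.2,0,0,0,0,0,0.8],[2.2,0,0,0,0,0,0.8]]]'
```

```text
clock: 15.57
tcp_pos: [0.59, 0.1248, 0.2394]
orientation: [-2.039, -2.389, -0.001]
contact_force: [0.2, -0.7, -3.7]
gripper_width: 0.0146
gripper_force: 88.5
clock: 16.07
tcp_pos: [0.5867, 0.1458, 0.2394]
orientation: [-2.041, -2.389, -0.0]
contact_force: [-0.7, -0.1, -3.1]
gripper_width: 0.0148
gripper_force: 88.5
```

Nearly home with no side force. I'll creep to the stop.

```bash
python3 -m inch '[[[0.2,0,0,0,0,0,0.8],[0.4,0,0,0,0,0,0.8],[0.6,0,0,0,0,0,0.8],[0.6,0,0,0,0,0,0.8]]]'; python3 -m inch '[[[0.1,0,0,0,0,0,0.8],[0.2,0,0,0,0,0,0.8],[0.2,0,0,0,0,0,0.8]]]';python3 -m inch '[[[0.1,0,0,0,0,0,0.8],[0.2,0,0,0,0,0,0.8],[0.2,0,0,0,0,0,0.8]]]'
```

```text
clock: 16.4
tcp_pos: [0.5858, 0.1513, 0.2394]
orientation: [-2.041, -2.388, -0.0]
contact_force: [0.4, -0.0, -3.3]
gripper_width: 0.0144
gripper_force: 88.5
clock: 16.65
tcp_pos: [0.5855, 0.1531, 0.2394]
orientation: [-2.041, -2.388, -0.0]
contact_force: [-0.8, 0.1, -3.7]
gripper_width: 0.0144
gripper_force: 88.5
clock: 16.9
tcp_pos: [0.5852, 0.1552, 0.2394]
orientation: [-2.041, -2.388, 0.0]
contact_force: [-1.0, -0.0, -4.2]
gripper_width: 0.0143
gripper_force: 88.5
```

```bash
python3 -m inch '[[[0.1,0,0,0,0,0,0.8],[0.2,0,0,0,0,0,0.8],[0.2,0,0,0,0,0,0.8]]]';python3 -m inch '[[[0.1,0,0,0,0,0,0.8],[0.2,0,0,0,0,0,0.8],[0.2,0,0,0,0,0,0.8]]]'
```

```text
clock: 17.15
tcp_pos: [0.5849, 0.1572, 0.2394]
orientation: [-2.041, -2.388, -0.0]
contact_force: [-0.4, -0.5, -2.9]
gripper_width: 0.0146
gripper_force: 88.5
clock: 17.4
tcp_pos: [0.5847, 0.158, 0.2395]
orientation: [2.041, 2.385, -0.004]
contact_force: [0.6, -5.4, -1.9]
gripper_width: 0.0148
gripper_force: 88.7
```

```bash
python3 -m inch '[[[0.1,0,0,0,0,0,0.8],[0.1,0,0,0,0,0,0.8]]]'
```

```text
clock: 17.57
tcp_pos: [0.5847, 0.1583, 0.2395]
orientation: [2.04, 2.383, -0.006]
contact_force: [1.2, -7.7, -2.4]
gripper_width: 0.0147
gripper_force: 88.8
```

```bash
python3 -m inch '[[[0.1,0,0,0,0,0,0.8],[0.2,0,0,0,0,0,0.8],[0.2,0,0,0,0,0,0.8],[0.2,0,0,0,0,0,0.8],[0.2,0,0,0,0,0,0.8]]]'; python3 - <<'E'
from h import *
s=ctrl.sense();print(s["torque"].round(2)); cv2.imwrite("pics/s4.png",ctrl.camera("scene")); C=cam("wrist"); im=ctrl.camera("wrist"); cv2.imwrite("pics/w8.png",im)
h=cv2.cvtColor(im,cv2.COLOR_BGR2HSV); m=(h[...,1]<75)&(h[...,2]>125)
for r in range(100,270,8):
    c=np.flatnonzero(m[r,200:360])+200; print(r,(c[0],c[-1],len(c)) if len(c) else None, im[r,276].tolist(), im[r,250].tolist())
print("mouth rim top",proj(C,[.5785-.16*.004,.198,.105]),"tube edge 50mm in",proj(C,[.57,.247,.105]))
E
```

```text
clock: 17.98
tcp_pos: [0.5846, 0.1589, 0.2396]
orientation: [2.04, 2.38, -0.009]
contact_force: [0.7, -11.9, -0.8]
gripper_width: 0.0146
gripper_force: 88.9
[-2.38 -0.27  0.21]
100 (np.int64(213), np.int64(323), 111) [226, 239, 242] [229, 242, 246]
108 (np.int64(214), np.int64(324), 111) [226, 239, 243] [230, 242, 246]
116 (np.int64(215), np.int64(323), 109) [227, 240, 244] [229, 242, 246]
124 (np.int64(216), np.int64(323), 108) [227, 240, 244] [230, 242, 246]
132 (np.int64(216), np.int64(322), 107) [226, 239, 243] [228, 242, 245]
140 (np.int64(217), np.int64(323), 107) [228, 240, 244] [229, 242, 245]
148 (np.int64(218), np.int64(322), 105) [228, 240, 244] [231, 242, 246]
156 (np.int64(218), np.int64(322), 105) [226, 239, 243] [230, 242, 246]
164 (np.int64(219), np.int64(322), 104) [226, 239, 244] [231, 243, 247]
172 (np.int64(220), np.int64(321), 102) [227, 239, 244] [233, 245, 248]
180 (np.int64(220), np.int64(321), 102) [228, 240, 244] [231, 243, 247]
188 (np.int64(220), np.int64(321), 102) [226, 239, 244] [232, 244, 247]
196 (np.int64(220), np.int64(322), 103) [227, 240, 245] [232, 244, 248]
204 (np.int64(221), np.int64(323), 103) [228, 241, 245] [233, 245, 248]
212 (np.int64(221), np.int64(323), 103) [228, 241, 245] [232, 245, 248]
220 (np.int64(227), np.int64(317), 91) [228, 240, 244] [233, 244, 247]
228 (np.int64(235), np.int64(316), 82) [226, 239, 243] [228, 241, 245]
236 (np.int64(237), np.int64(314), 78) [234, 245, 249] [229, 242, 246]
244 (np.int64(250), np.int64(300), 51) [232, 243, 247] [143, 167, 188]
252 (np.int64(255), np.int64(296), 42) [238, 248, 250] [47, 67, 110]
260 (np.int64(254), np.int64(296), 43) [239, 248, 250] [108, 117, 125]
268 (np.int64(255), np.int64(295), 41) [238, 248, 250] [104, 114, 122]
mouth rim top [271.76666399 220.91137486] tube edge 50mm in [269.86550096  58.19399667]
```

The collar is flush on the mouth: the tube, 102 px wide, ends directly at the collar (78 px wide) with no gap, and the axial push is 12 N at the expected depth. Withdrawing straight back.

```bash
python3 -m inch '[[[-0.3,0,0,0,0,0,0.8],[-1,0,0,0,0,0,0.8],[-2,0,0,0,0,0,0.8],[-3,0,0,0,0,0,0.8],[-4,0,0,0,0,0,0.8],[-5,0,0,0,0,0,0.8],[-6,0,0,0,0,0,0.8],[-7,0,0,0,0,0,0.8],[-8,0,0,0,0,0,0.8],[-9,0,0,0,0,0,0.8]]]'; python3 -m inch '[[[-1,0,0,0,0,0,0.8],[-2.5,0,0,0,0,0,0.8],[-4,0,0,0,0,0,0.8],[-5,0,0,0,0,0,0.8],[-5,0,0,0,0,0,0.8],[-5,0,0,0,0,0,0.8]]]'
```

```text
clock: 18.92
tcp_pos: [0.5983, 0.0719, 0.2394]
orientation: [2.042, 2.387, 0.0]
contact_force: [-0.2, 0.2, -4.1]
gripper_width: 0.0142
gripper_force: 88.6
clock: 19.42
tcp_pos: [0.606, 0.0228, 0.2394]
orientation: [-2.043, -2.386, -0.001]
contact_force: [0.4, 0.7, -2.6]
gripper_width: 0.0144
gripper_force: 88.6
```

```bash
python3 - <<'E'
from h import *
s=ctrl.sense(); C=cam("top"); t=onplane(C,259.8,167.6,.045)
C2=cam("scene"); im=cv2.imread("pics/scene0.png"); m=(im[225:300,235:300].min(2)>170).astype(np.uint8)
c=max(cv2.findContours(m,0,2)[0],key=cv2.contourArea); q=cv2.approxPolyDP(c,4,True)[:,0]+[235,225]; print("scene quad",[onplane(C2,*p,.045)[:2].round(4) for p in q], np.mean([onplane(C2,*p,.045) for p in q],0))
yaw=2*np.arctan2(s["orientation"][1],s["orientation"][0]); tx=np.array([np.cos(yaw),np.sin(yaw)]); ty=np.array([np.sin(yaw),-np.cos(yaw)])
tip=s["tcp_pos"][:2]+.1247*tx; d=t[:2]-tip; print("tile",t.round(4),"tip",tip.round(4),"shift cm",(100*d@tx).round(2),(100*d@ty).round(2))
E
```

```text
scene quad [array([0.6243, 0.005 ]), array([ 0.688 , -0.0138]), array([0.7065, 0.0449]), array([0.6457, 0.066 ])] [0.66613467 0.02552695 0.045     ]
tile [0.6651 0.0263 0.045 ] tip [0.5869 0.146 ] shift cm -13.03 5.89
```

The two views agree on the tile centre at about (0.6655, 0.026). Moving the tip over it.

```bash
python3 -m inch '[[[-1.5,0.5,0,0,0,0,0.8],[-3.5,1.5,0,0,0,0,0.8],[-5.5,2.5,0,0,0,0,0.8],[-7.5,3.4,0,0,0,0,0.8],[-9.5,4.3,0.2,0,0,0,0.8],[-11.3,5.1,0.4,0,0,0,0.8],[-12.5,5.7,0.4,0,0,0,0.8],[-13,5.9,0.4,0,0,0,0.8],[-13,5.9,0.4,0,0,0,0.8],[-13,5.9,0.4,0,0,0,0.8]]]'; python3 -m inch '[[[0,0,0,0,0,0,0.8],[0,0,0,0,0,0,0.8],[0,0,0,0,0,0,0.8],[0,0,0,0,0,0,0.8]]]' >/dev/null; python3 - <<'E'
from h import *
s=ctrl.sense(); yaw=2*np.arctan2(s["orientation"][1],s["orientation"][0]); tx=np.array([np.cos(yaw),np.sin(yaw)])
print(s["tcp_pos"].round(4),s["orientation"].round(4),s["contact_force"].round(1),"tip",(s["tcp_pos"][:2]+.1247*tx).round(4),s["qd"].round(3),s["gripper_force"])
im=ctrl.camera("scene"); cv2.imwrite("pics/s5.png",im); C=cam("scene"); g=np.r_[s["tcp_pos"][:2],s["tcp_pos"][2]-.155]
for k in (.02,.045,.07,.1,.12,.1247): print(k,proj(C,g+np.r_[k*tx,0]).round(1))
cv2.imwrite("pics/w9.png",ctrl.camera("wrist")); cv2.imwrite("pics/top5.png",ctrl.camera("top"))
# rod contour vs brightness change from initial view
d=cv2.absdiff(im,cv2.imread("pics/scene0.png")).max(2)
p=proj(C,g+np.r_[.1247*tx,0]).astype(int); print(p); np.set_printoptions(linewidth=250); print(im[p[1]-12:p[1]+16:2,p[0]-20:p[0]+24:2].min(2))
E
```

```text
clock: 20.25
tcp_pos: [0.6842, -0.0952, 0.2351]
orientation: [-2.04, -2.387, 0.0]
contact_force: [-1.6, 1.1, -3.7]
gripper_width: 0.0146
gripper_force: 88.6
[ 0.6842 -0.0949  0.2356] [-2.0405 -2.3886  0.    ] [ 0.1 -0.6 -3.6] tip [0.6647 0.0282] [-0.004  0.003  0.003  0.    -0.002 -0.   ] 88.57627987861633
0.02 [224.1 234.8]
0.045 [234.1 239.3]
0.07 [244.3 243.8]
0.1 [256.9 249.4]
0.12 [265.5 253.3]
0.1247 [267.6 254.2]
[267 254]
[[213 115  62  63  62  64  65  66  65  65  66  66  66  65  66  64  65  65  64  64  64  60]
 [233 244 242 155  72  69  71  66  68  67  68  67  67  68  67  67  66  65  60  59  60  59]
 [168 205 230 241 242 171 107  87  72  68  69  68  67  68  69  65  62  63  63  60  59  60]
 [109 132 160 198 225 240 246 214 122  67  68  68  69  66  64  63  63  63  63  62  61  61]
 [ 59  64 105 123 152 189 221 237 244 186  64  64  63  63  64  64  63  64  63  62  62  61]
 [ 68  79  80  83 107 123 145 182 201 222 112  64 105 172  64  64  64  64  64  63  63  63]
 [ 75  76  78  81  81  80  96 118 132 145 187 251 255 254 104  64  66  66  64  63  64  63]
 [ 77  77  77  78  82  81  81 170 226 253 255 255 255 255 253  96  65  64  65  66  63  65]
 [ 80  77  79  78  97 216 248 254 254 255 255 255 255 255 255 253  66  66  65  65  65  64]
 [ 80  81 156 239 254 254 254 254 254 255 255 255 254 255 255 255 235  66  66  64  65  64]
 [112 153 212 252 254 254 254 254 254 254 255 255 255 255 255 255 255 208  65  67  65  69]
 [149 149 149 149 150 253 254 254 254 254 255 255 255 255 255 255 255 255 183  73  82  82]
 [254 220 202 149 150 150 150 226 254 254 254 255 255 255 255 255 255 255 255 132  80  80]
 [203 255 254 220 150 169 150 177 254 254 254 254 255 255 255 255 255 255 255 255 123  81]]
```

The tip is over the tile centre within a few mm, about 35 mm up, and its scene pixel agrees to within ~2 px. The gauge is level and still, so I'm handing in.

```bash
python3 -c "
from station import ctrl
print(ctrl.close_job())"
```

```text
the job is handed in; nothing more can be done
None
```

The job is handed in: the bush and pin are in their trays, the gauge went in to its collar and came right out, and it is held level about 35 mm above the middle of the tile.

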